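Hold the conveyor's key switch on

TASK

Pull the flat-headed key straight up out of the upright holder, push it fully home into the keyhole on top of the grey conveyor control box, easing it past the sticky pins, and only then turn it a quarter turn clockwise (seen from above) to its stop. The switch springs back when let go, so finish with the key still gripped, fully in and held turned at the stop. Leave the round-handled driver, the scanner and the tape roll where they are.

Things in the scene. Friction and masses are not known exactly. Their poses are not given: they have to be found in the camera images.
- key: Steel key, 120 mm long, 120 g, upright in either of the holder's two pockets. Origin at the blade's tip, z up along the key. Blade: up to 48 mm, 16 mm wide along the key's x, 5 mm thick along y; its lowest 12 mm taper in width to 5 mm, 4 mm thick. Collar of radius 13 mm from 48 to 52 mm, round stem of radius 5 mm to 75 mm, flat head from 75 to 120 mm. Half a turn about z works the same.
- key_collar (a point): Point on the key's axis at the underside of its collar, 48 mm above the blade tip; it comes to rest on the keyhole's rim when the key is fully home.
- key_tip (a point): The tip of the key's blade, lowest point of the key; same axes as the key.
- holder: Fixed grey block, 70 x 170 mm (its x, y) and 60 mm high on a 90 x 190 mm foot 4 mm thick, origin at the centre of its underside. Two round pockets of 20 mm diameter, 52 mm deep, open at the top, at its y = -45 and +45 mm. The key and the driver stand in them with their collars on the block's top.
- control_box: Fixed grey box, 190 x 150 mm (its x, y) and 90 mm high, origin at the centre of its underside. The key switch is on its top, 45 mm from the centre towards -x; three small lamps and buttons up to 8 mm high lie in a row 55 mm from the centre towards +x.
- keyhole (a point): Centre of the keyhole, at the top of its round steel rim (radius 26 mm, 25 mm opening), 94 mm above the bench. z up; x along the slot at rest (does not turn with the switch). 4 mm lower in the rim is the brass barrel: slot 19 mm long (x), 7 mm wide (y), V-shaped lead-in, deeper than the blade. Two sticky pins at the slot's ends, 18 and 29 mm below the rim, take 5 to 15 N to push past.
- keyswitch (a joint): Turn of the barrel, rad: 0 at rest, grows clockwise seen from above, hard stop at 1.57. A spring turns it back: about 0.02 N m at rest rising to 0.12 N m at the stop. The key has about 0.15 rad of play in the slot, so the hand must turn a little more than the barrel. If the key sticks on the pins, rock it 1 to 2 mm along the slot while pushing.
- driver: Bystander in the other pocket: driver with a round black handle of 22 mm diameter, 118 mm long, same collar as the key; origin at its lower tip.
- scanner: Bystander: hand scanner lying on the bench, about 145 x 65 x 35 mm, long along its x; origin under its grip.
- tape_roll: Bystander: roll of tape lying flat, 100 mm across, 48 mm high; origin at the centre of its underside.
- key_bow (a point): Centre of the key's flat dark head, 97.5 mm above the blade tip; the head is 45 mm high, 34 mm wide along the key's x and 12 mm thick along its y, to be pinched across its thickness.
Mind the look-alikes: they are no part of the job. What is shaped like the holder but red is not meant.

How it is judged:
By the outcome, as a careful person would: the job done as asked, in the order asked, and still so for the second after the job is handed in, while the arm keeps its last pose, push and grip.
It also fails if it takes over 48 s, if anything falls off the work surface, if the arm or the gripper's body presses on something with over 40 N, if the wrist force passes 120 N, or if a joint passes its speed limit or range.

ROBOT

A 6-joint arm with a two-finger parallel gripper is mounted at the origin on the work surface. World frame = base frame: x ahead of the robot, y to its left, z up, the work surface at z = 0. Lengths are in m, angles in degrees, forces in N, time in s.
With the tool pointing down it reaches from about 0.25 to 0.775 m from the base axis. Payload 4 kg.
Tool frame: the origin (TCP) lies midway between the tips of the shut fingers; the grasp point (between the pads) lies 19 mm behind it; z points along the fingers, y is the line along which they close (so a half turn about z gives the same grasp; the last joint's range is limited). The gripper opens to 85 mm and grips with 20 to 120 N. Pads are 22 mm wide; open, the fingers measure 114 mm over their backs; the gripper's body (76 mm by 85 mm) begins 54 mm behind the grasp point. The pads swing forward as they close: fully open they stand 13 mm farther back than shut.
Start: joints at [-5.907, 4.996, 78.535, -0, 96.463, -5.907], TCP at [0.55, -0, 0.231] pointing down, gripper open.
Joint ranges: [-177.83, 177.83], [-43.37, 116.18], [15.69, 146.23], [-61.86, 241.86], [9.47, 152.12], [-147.06, 147.06]. Speed limits (degrees/s): [159.86, 159.86, 180, 180, 180, 180].

INTERFACE

Orientations are given as [roll, pitch, yaw] about the fixed x, y, z axes, in that order (R = Rz(yaw) Ry(pitch) Rx(roll)).
In Python, from plant import bot, get_image, spotter gives the robot as it stands.
- The arm moves only by the tool drive_tool, never from a script. Its argument "motion" is a list of rows, each a list of 2 entries, a list of its own where there are three numbers: the shift along the tool's x, y, z in m, then the turn about the tool's z in rad. In form: [[[tx, ty, tz], spin], ...]. A call has 1 to 10 rows; each row shifts and turns the commanded pose from where the row before left it, along the tool's axes as they then stand; what a row does not reach is not made up. A row lasts 1/10 s, in which the tool goes at most 50 mm and 8.59 degrees, less where a joint would pass 70% of its speed; a pose out of reach is approached as far as the arm can. A call with a gripper value outside its range is refused whole. "jaw" is the opening, from -1 (shut) to 1 (fully open), so that 0 is half open, set as the call begins (left out, the last holds). The fingers move at their own pace and stop on an object; "grip_force" is the grip in N (left out, the last holds). Time passes only in rows, so rows that do not move let the fingers close. It gives the time, the measured TCP pose, the force, the opening and the grip force at its end, in the units of the state.
- bot.read_state(): the state, without advancing time (a new reading comes with each control period).
- get_image(name): name is "scene" or "side" or "wrist"; returns a dict with "img" (420x560x3 uint8, blue, green, red), "camera_matrix" (3x3 intrinsics, pixels), "dist_coeffs" ([k1, k2, p1, p2, k3] as OpenCV has them; the pictures are not rectified), "camera_from_world" (4x4, takes a point from world to camera coordinates). Camera axes: x right, y up, looking along -z (the intrinsics and any distortion apply to the point x, -y, -z); pixel columns grow to the right and rows downward; lengths in m; the calibration is good to about 2 mm. A picture is of the moment at which its call begins. There is no depth.
- bot.finish_job(): hands the job in; it is judged then, once.
Trained networks look in the newest picture that a camera, given by its name, has taken for a name from the list of things; names that differ only in an ending like _2 or _b are one class to them, and where a whole thing is asked for, a point or a joint stands for the part that bears it (a point fixed in the world has none). Each returns a list of dicts, best first, with "score" (0 to 1); they miss things now and then, are a little off and sometimes report something else, mostly with a low value. They report only what shows in the picture. A call takes as long as a camera call. They do not tell look-alikes from the thing itself.
- spotter.look_for(target, camera): "bbox" ([centre column, centre row, width, height] in pixels, round what is visible of it).
- spotter.pinpoint(target, camera): "location" ([column, row] in pixels: a listed point, or the origin of a listed thing).
The state is a dict: "time_s": time; "joints": joint angles; "qvel": joint speeds; "effort": joint torques, N m; "tcp_pos": TCP position; "ee_rot": TCP orientation; "contact_force": force on the tool from outside, world axes, zero at the start; "torque": the same for the moment, N m; "finger_gap": finger opening in m; "finger_force": force on a finger pad.
Only numpy, scipy, OpenCV 4.12 (cv2) and the standard library are available. Lean on these libraries where they do the work, as an engineer would, in place of code of your own. Each camera call takes 0.05 s, during which the arm holds its last target. There are 200 camera calls.

## Working session

There is one attempt and no reset: what is moved stays moved. The work goes in short steps, Python scripts to look and compute and a tool call to move; the robot and the scene stay as the last step left them, time stands still between calls to the robot, and variables do not carry over. Pictures are saved under pics/ and viewed, at most 10 in all, crops included, and the job is handed in when it is done.

Besides the shell and the picture viewer there is one more tool, called after "Request:" by a JSON object that holds its "op" and its "data", one argument or row to a line. drive_tool: Moves the arm, as the interface text tells. Its arguments: {"type":"object","properties":{"motion":{"type":"array","items":{"type":"array"}},"jaw":{"type":"number"},"grip_force":{"type":"number"}},"required":["motion"]}

```bash
mkdir -p pics; cat > h.py <<'E'
import numpy as np, cv2
from plant import bot, get_image, spotter
def ray(d,px):
    K=np.array(d["camera_matrix"],float);D=np.array(d["dist_coeffs"],float)
    u=cv2.undistortPoints(np.array([[px]],float),K,D)[0,0]
    T=np.array(d["camera_from_world"],float);R=T[:3,:3];t=T[:3,3]
    return -R.T@t, R.T@np.array([u[0],-u[1],-1.])
def atz(d,px,z):
    o,v=ray(d,px);return o+v*(z-o[2])/v[2]
def tri(rs):
    A=0;b=0
    for o,v in rs:
        v=v/np.linalg.norm(v);P=np.eye(3)-np.outer(v,v);A=A+P;b=b+P@o
    return np.linalg.solve(A,b)
def proj(d,p):
    T=np.array(d["camera_from_world"],float);c=T[:3,:3]@np.array(p)+T[:3,3]
    return cv2.projectPoints(np.array([[c[0],-c[1],-c[2]]]),np.zeros(3),np.zeros(3),np.array(d["camera_matrix"],float),np.array(d["dist_coeffs"],float))[0][0,0]
E
python3 - <<'E'
from h import *
np.set_printoptions(precision=3,suppress=True)
for c in ["scene","side","wrist"]:
    d=get_image(c);cv2.imwrite(f"pics/{c}1.png",d["img"])
    for n,z in [("key_bow",.1095),("key_collar",.06),("keyhole",.094),("holder",0),("control_box",0),("driver",.01)]:
        print(c,n,[(round(r["score"],2),np.round(r["location"],1),atz(d,r["location"],z)[:2]) for r in spotter.pinpoint(n,c)[:3]])
print(bot.read_state())
E
```

```text
scene key_bow [(0.51, array([338.1, 221.6]), array([0.457, 0.171]))]
scene key_collar [(0.75, array([340.3, 239.9]), array([0.458, 0.184]))]
scene keyhole [(0.64, array([338.1, 237.3]), array([0.48 , 0.189])), (0.56, array([183.9, 162.3]), array([ 0.534, -0.226]))]
scene holder [(0.98, array([416.6, 214. ]), array([0.227, 0.261])), (0.84, array([355.2, 260.2]), array([0.441, 0.221])), (0.33, array([214.1, 328.8]), array([0.763, 0.101]))]
scene control_box [(0.58, array([177.2, 192.7]), array([ 0.562, -0.241]))]
scene driver [(0.75, array([376.2, 258.9]), array([0.415, 0.258])), (0.23, array([337.8, 239.7]), array([0.426, 0.161]))]
side key_bow [(0.86, array([282. , 256.9]), array([0.457, 0.172]))]
side key_collar [(0.67, array([283.9, 273.3]), array([0.454, 0.169]))]
side keyhole [(0.66, array([274.6, 150.2]), array([ 0.543, -0.235]))]
side holder [(0.89, array([389.3, 341.2]), array([0.236, 0.253])), (0.63, array([285.8, 313.4]), array([0.441, 0.221]))]
side control_box [(0.96, array([260.4, 176.2]), array([ 0.585, -0.241]))]
side driver [(0.91, array([288.9, 324.9]), array([0.429, 0.256]))]
wrist key_bow []
wrist key_collar [(0.67, array([173.5,  17.9]), array([0.45 , 0.171]))]
wrist keyhole []
wrist holder []
wrist control_box [(0.87, array([297.4, 324.3]), array([ 0.582, -0.232]))]
wrist driver [(0.56, array([297.2, 327. ]), array([ 0.581, -0.229]))]
{'time_s': 1.05, 'joints': array([-5.908,  4.997, 78.536,  0.002, 96.464, -5.908]), 'qvel': array([ 0.012,  0.099, -0.014, -0.108, -0.064,  0.036]), 'effort': array([  0.001, -35.173, -31.347,  -0.   ,   0.   ,  -0.   ]), 'tcp_pos': array([ 0.55 , -0.   ,  0.231]), 'ee_rot': array([179.997,  -0.002,  90.   ]), 'contact_force': array([-0.89 , -0.   , -0.343]), 'torque': array([ 0.04 , -0.032,  0.001]), 'finger_force': 0.0, 'finger_gap': 0.08551339271958446}
```

View pics/scene1.png

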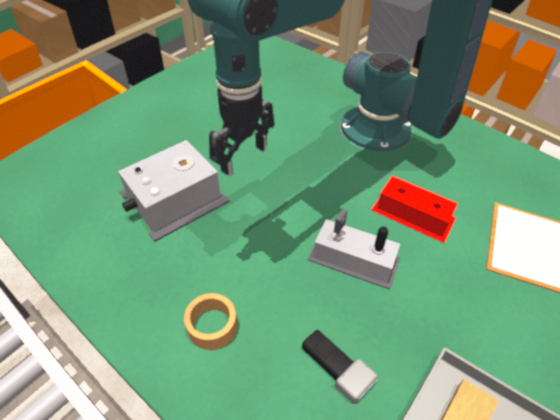

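View pics/side1.png

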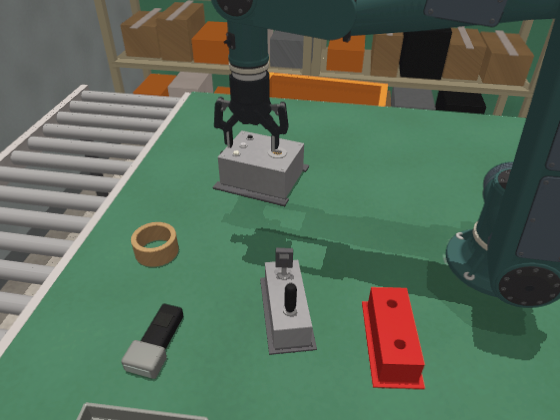

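The scene picture shows the key at about (340,225), the driver at (380,245), the grey holder at (355,250), the red look-alike at (415,208) and the box's keyhole at (184,162). In the side picture the key head is at (284,258), seen broad side on, and the keyhole is at (277,152).

```bash
python3 - <<'E'
from h import *
np.set_printoptions(precision=3,suppress=True)
d=get_image("wrist");T=np.array(d["camera_from_world"]);R=T[:3,:3]
print("cam pos",-R.T@T[:3,3],"view",-R[2],"right",R[0]);print(d["camera_matrix"])
for p in [(.457,.172,.11),(.54,-.23,.094)]: print(proj(d,p))
E
```

```text
cam pos [0.55  0.079 0.373] view [ 0.001 -0.308 -0.951] right [1.    0.    0.001]
[[290.64    0.    277.276]
 [  0.    290.64  209.032]
 [  0.      0.      1.   ]]
[160.635  -3.254]
[269.084 372.924]
```

View pics/wrist1.png

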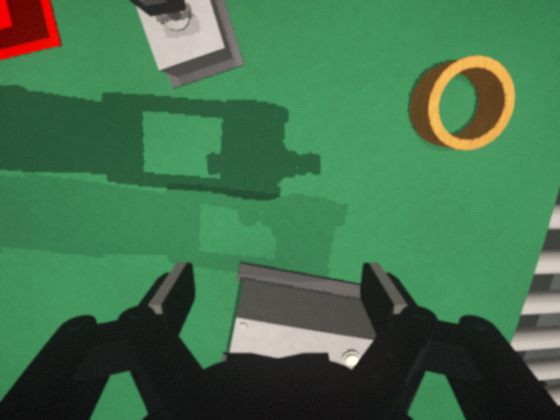

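The wrist picture shows the grey holder at the top (185,40), with the key dark at (160,5). The box is below at (300,330), partly behind the gripper. I'm moving over the key.

Request:
{"op": "drive_tool", "data": {
  "motion": [
    [[0.034,-0.018,0],0],
    [[0.034,-0.018,0],0],
    [[0.034,-0.019,0],0],
    [[0.034,-0.019,0],0],
    [[0.034,-0.019,0],0],
    [[0,0,0],0],
    [[0,0,0],0]
  ]
}}

```text
time_s: 1.8
tcp_pos: [0.4568, 0.1704, 0.2316]
ee_rot: [179.9, 0.0, 90.1]
contact_force: [0.2, -0.4, -0.5]
finger_gap: 0.0851
finger_force: 0.0
```

```bash
python3 - <<'E'
from h import *
np.set_printoptions(precision=3,suppress=True)
d=get_image("wrist");cv2.imwrite("pics/w2.png",d["img"])
for n,z in [("key_bow",.1095),("key_collar",.06),("holder",0),("driver",.01)]:
    print(n,[(round(r["score"],2),np.round(r["location"],1),atz(d,r["location"],z)[:2]) for r in spotter.pinpoint(n,"wrist")[:3]])
print(spotter.look_for("key","wrist")[:2])
c,s=proj(d,(.457,.172,.12)),bot.read_state();print(c,s["tcp_pos"],s["ee_rot"])
x,y=map(int,c);x=min(max(x,90),470);y=min(max(y,70),350)
cv2.imwrite("pics/w2c.png",cv2.resize(d["img"][y-70:y+70,x-90:x+90],None,fx=4,fy=4,interpolation=2));print(x-90,y-70)
E
```

```text
key_bow [(0.63, array([451.3,  67.3]), array([0.606, 0.291])), (0.59, array([275.4, 198.3]), array([0.455, 0.174]))]
key_collar [(0.83, array([272.4, 191.4]), array([0.452, 0.168]))]
holder [(0.62, array([264.6, 145.2]), array([0.441, 0.213])), (0.6, array([ 98.9, 115.3]), array([0.233, 0.252]))]
driver [(0.76, array([252.7, 110.8]), array([0.428, 0.255]))]
[{'bbox': [271.0, 195.8, 40.4, 35.1], 'score': 0.63}, {'bbox': [385.4, 389.6, 85.5, 58.3], 'score': 0.17}]
[277.055 203.922] [0.458 0.169 0.231] [-179.99     0.014   89.892]
187 133
```

View pics/w2c.png

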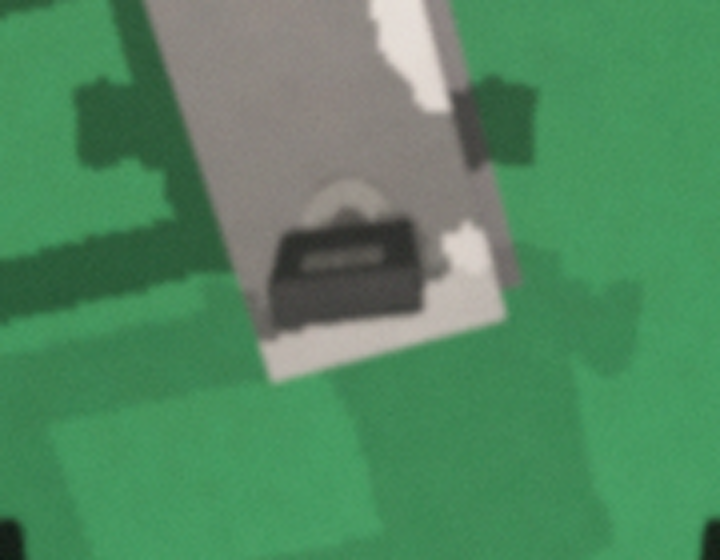

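The crop shows the key head from above. Its top face is the lower dark band, from about (272,290)-(420,270) to (275,325)-(420,310), so the key's x lies roughly 6° from world x. The collar is at (345,215).

```bash
python3 - <<'E'
from h import *
np.set_printoptions(precision=4,suppress=True)
import json
d=get_image("wrist")
P=[atz(d,(187+x/4,133+y/4),.132)[:2] for x,y in [(272,290),(420,270),(420,310),(275,325)]]
print(np.array(P),np.mean(P,0))
for a,b in [(0,1),(3,2)]:
    v=P[b]-P[a];print(np.linalg.norm(v),np.degrees(np.arctan2(v[1],v[0])))
print(proj(d,(.457,.172,.06)),[187+345/4,133+225/4])
E
```

```text
[[0.4384 0.173 ]
 [0.4705 0.1775]
 [0.4707 0.1684]
 [0.4389 0.165 ]] [0.4546 0.171 ]
0.032412116704517824 7.92100508355906
0.03195655284929531 6.121929182480403
[276.5123 187.0278] [273.25, 189.25]
```

Request:
{"op": "drive_tool", "data": {
  "motion": [
    [[0,0,0],-0.14],
    [[0,0,0],-0.14],
    [[0,0,0],-0.14],
    [[0,0,0],-0.14],
    [[0,0,0],-0.14],
    [[0,0,0],-0.14],
    [[0,0,0],-0.14],
    [[0,0,0],-0.14],
    [[0,0,0],-0.14],
    [[0,0,0],-0.14]
  ]
}}

```text
time_s: 3.15
tcp_pos: [0.4573, 0.1695, 0.2312]
ee_rot: [-180.0, -0.0, 170.5]
contact_force: [1.0, 1.5, 0.8]
finger_gap: 0.0853
finger_force: 0.0
```

Request:
{"op": "drive_tool", "data": {
  "motion": [
    [[0,0,0],-0.14],
    [[0,0,0],-0.14],
    [[0,0,0],0],
    [[0,0,0],0]
  ]
}}

```text
time_s: 3.55
tcp_pos: [0.4572, 0.1697, 0.2313]
ee_rot: [-180.0, -0.0, -173.9]
contact_force: [0.7, 0.2, 0.0]
finger_gap: 0.0852
finger_force: 0.0
```

```bash
python3 - <<'E'
from h import *
np.set_printoptions(precision=3,suppress=True)
d=get_image("wrist")
for n,z in [("key_bow",.1095),("key_collar",.06)]:
    print(n,[(round(r["score"],2),np.round(r["location"],1),atz(d,r["location"],z)[:2]) for r in spotter.pinpoint(n,"wrist")[:3]])
c,s=proj(d,(.457,.172,.12)),bot.read_state();print(c,s["tcp_pos"],s["ee_rot"],s["joints"])
x,y=map(int,c)
cv2.imwrite("pics/w3c.png",cv2.resize(d["img"][y-70:y+70,x-90:x+90],None,fx=4,fy=4,interpolation=2));print(x-90,y-70)
E
```

```text
key_bow []
key_collar [(0.62, array([276.3, 185.9]), array([0.453, 0.168]))]
[280.007 205.634] [0.457 0.17  0.231] [ 180.       0.002 -173.845] [ 13.722  -3.005  86.663  -0.     96.339 -82.433]
190 135
```

View pics/w3c.png

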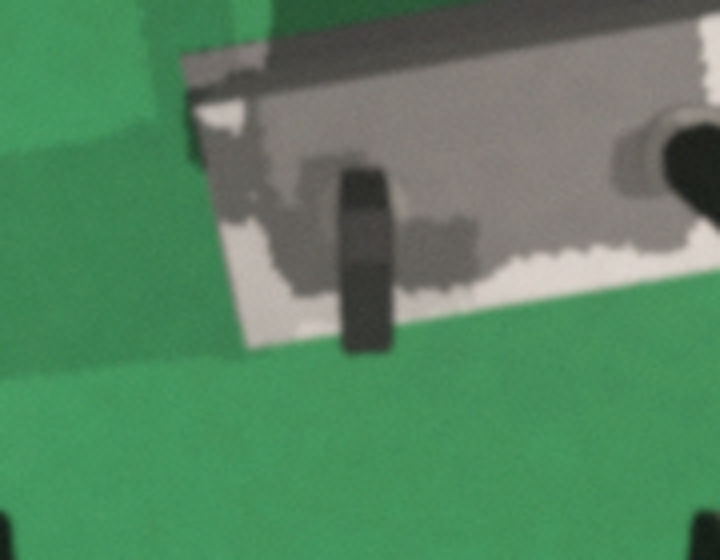

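The crop after the spin shows the head's top face running vertically, cols 341-391 and rows ~212-352. It is aligned with the tool to about 1°, and the driver is at the right (700,170).

```bash
python3 - <<'E'
from h import *
np.set_printoptions(precision=4,suppress=True)
d=get_image("wrist");s=bot.read_state()
from scipy.spatial.transform import Rotation as Ro
P=np.array([atz(d,(190+x/4,135+y/4),.132) for x,y in [(341,352),(391,352),(390,212),(342,212)]]);print(P[:,:2],P.mean(0),np.linalg.norm(P[1]-P[2]),np.linalg.norm(P[0]-P[1]))
v=P[1]-P[2];w=P[0]-P[3];print([np.degrees(np.arctan2(q[1],q[0])) for q in(v,w)])
R=Ro.from_euler("xyz",s["ee_rot"],degrees=True).as_matrix()
for p in [P.mean(0)*[1,1,0]+[0,0,.0905],np.array([.4548,.1708,.0905])]: print(R.T@(p-s["tcp_pos"]))
E
```

```text
[[0.4697 0.1693]
 [0.4685 0.1803]
 [0.4369 0.1763]
 [0.438  0.1661]] [0.4533 0.173  0.132 ] 0.03188574245766276 0.011085501861210323
[np.float64(7.181559331426896), np.float64(5.65946069214717)]
[0.0034 0.0035 0.1408]
[0.0021 0.0011 0.1408]
```

Request:
{"op": "drive_tool", "data": {
  "motion": [
    [[0.003,0.002,0.02],0],
    [[0,0,0.03],0],
    [[0,0,0.03],0],
    [[0,0,0.03],0],
    [[0,0,0.02],0],
    [[0,0,0.01],0],
    [[0,0,0],0]
  ]
}}

```text
time_s: 4.45
tcp_pos: [0.4528, 0.1714, 0.0899]
ee_rot: [-180.0, -0.2, -173.8]
contact_force: [0.9, 0.1, 0.1]
finger_gap: 0.0852
finger_force: 0.0
```

Request:
{"op": "drive_tool", "data": {
  "motion": [
    [[0,0,0],0],
    [[0,0,0],0],
    [[0,0,0],0],
    [[0,0,0],0],
    [[0,0,0],0],
    [[0,0,0],0],
    [[0,0,0],0],
    [[0,0,0],0]
  ],
  "jaw": -1,
  "grip_force": 80
}}

```text
time_s: 5.25
tcp_pos: [0.4541, 0.1717, 0.0919]
ee_rot: [180.0, 0.1, -173.7]
contact_force: [0.3, 1.2, 3.5]
finger_gap: 0.0112
finger_force: 77.9
```

Request:
{"op": "drive_tool", "data": {
  "motion": [
    [[0,0,-0.01],0],
    [[0,0,-0.02],0],
    [[0,0,-0.03],0],
    [[0,0,-0.03],0],
    [[0,0,-0.03],0],
    [[0,0,-0.02],0],
    [[0,0,0],0]
  ]
}}

```text
time_s: 5.95
tcp_pos: [0.4553, 0.1721, 0.2351]
ee_rot: [179.9, 0.4, -173.7]
contact_force: [0.3, -0.0, -0.5]
finger_gap: 0.0112
finger_force: 78.1
```

Request:
{"op": "drive_tool", "data": {
  "motion": [
    [[0,0.042,0],0],
    [[0,0.042,0],0],
    [[0,0.042,0],0],
    [[0,0.042,0],0],
    [[0,0.042,0],0],
    [[0,0.03,0],0],
    [[0,0,0],0],
    [[0,0,0],0]
  ]
}}

```text
time_s: 6.75
tcp_pos: [0.4269, 0.41, 0.229]
ee_rot: [-179.8, -0.2, -173.7]
contact_force: [0.2, 0.4, -1.0]
finger_gap: 0.0107
finger_force: 78.4
```

```bash
python3 - <<'E'
from h import *
np.set_printoptions(precision=4,suppress=True)
s=bot.read_state();print(s["time_s"],s["tcp_pos"],s["ee_rot"],s["joints"],s["finger_gap"],s["contact_force"],s["torque"])
for c in ["wrist","side","scene"]:
    d=get_image(c);cv2.imwrite(f"pics/{c}4.png",d["img"])
    for n,z in [("keyhole",.094),("control_box",0),("key_tip",.152),("key_collar",.2)]:
        print(c,n,[(round(r["score"],2),np.round(r["location"],1),atz(d,r["location"],z)[:2]) for r in spotter.pinpoint(n,c)[:2]])
E
```

```text
6.75 [0.4269 0.41   0.229 ] [-179.836    -0.1817 -173.6717] [ 38.3811  10.5615  72.5697  -0.0429  97.1098 -57.9527] 0.010728910901822684 [ 0.2455  0.3666 -0.9822] [-0.0141  0.0186 -0.0214]
wrist keyhole []
wrist control_box []
wrist key_tip [(0.81, array([277.4, 211.6]), array([0.4211, 0.4091]))]
wrist key_collar [(0.96, array([275.9, 241.7]), array([0.4257, 0.4088])), (0.59, array([275.7, 217.3]), array([0.4092, 0.4069]))]
side keyhole []
side control_box []
side key_tip [(0.71, array([273.3, 352. ]), array([0.4321, 0.413 ])), (0.19, array([290.2, 325.5]), array([0.4143, 0.3614]))]
side key_collar [(0.85, array([273.9, 326.2]), array([0.4331, 0.4021]))]
scene keyhole [(0.59, array([183.9, 162.2]), array([ 0.5336, -0.2263]))]
scene control_box [(0.91, array([175.9, 197.9]), array([ 0.5763, -0.2298]))]
scene key_tip [(0.67, array([376.2, 260. ]), array([0.5186, 0.2949])), (0.6, array([454.6, 262.4]), array([0.4292, 0.4105]))]
scene key_collar [(0.88, array([463.7, 248.4]), array([0.4316, 0.4135]))]
```

View pics/wrist4.png

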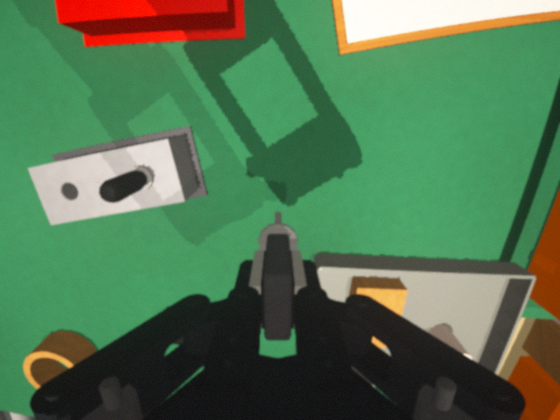

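The picture shows the key held squarely with its tip at (278,215), and the holder with the driver at (120,185). I went the wrong way along y, so I'm going back, a bit higher to clear the driver.

Request:
{"op": "drive_tool", "data": {
  "motion": [
    [[0,0,-0.025],0],
    [[0,-0.045,0],0],
    [[0,-0.045,0],0],
    [[0,-0.045,0],0],
    [[0,-0.045,0],0],
    [[0,-0.045,0],0],
    [[-0.01,-0.045,0],0],
    [[-0.01,-0.045,0],0],
    [[-0.01,-0.045,0],0],
    [[-0.01,-0.045,0],0]
  ]
}}

```text
time_s: 8.5
tcp_pos: [0.5118, 0.0103, 0.2567]
ee_rot: [-180.0, 0.1, -173.7]
contact_force: [0.9, 0.8, -1.5]
finger_gap: 0.0113
finger_force: 78.7
```

Request:
{"op": "drive_tool", "data": {
  "motion": [
    [[0,-0.045,0],0],
    [[0,-0.045,0],0],
    [[0,-0.045,0],0],
    [[0,-0.045,0],0],
    [[0,0,0],0.11],
    [[0,0,0],0.11],
    [[0,0,0],0.11],
    [[0,0,0],0],
    [[0,0,0],0]
  ]
}}

```text
time_s: 9.4
tcp_pos: [0.5312, -0.1669, 0.2564]
ee_rot: [-180.0, 0.0, 167.5]
contact_force: [-0.4, -0.3, -1.6]
finger_gap: 0.0112
finger_force: 78.8
```

```bash
python3 - <<'E'
from h import *
np.set_printoptions(precision=4,suppress=True)
s=bot.read_state();print(s["time_s"],s["tcp_pos"],s["ee_rot"],s["joints"],s["finger_gap"])
for c in ["wrist","side","scene"]:
    d=get_image(c);cv2.imwrite(f"pics/{c}5.png",d["img"])
    for n,z in [("keyhole",.094),("control_box",0),("key_tip",s["tcp_pos"][2]-.0785),("key_collar",s["tcp_pos"][2]-.0305)]:
        print(c,n,[(round(r["score"],2),np.round(r["location"],1),atz(d,r["location"],z)[:2]) for r in spotter.pinpoint(n,c)[:2]])
E
```

```text
9.4 [ 0.5312 -0.1669  0.2564] [-179.999     0.0081  167.4869] [ -23.274     5.6673   74.9919    0.0006   99.3327 -100.7609] 0.011223218527417882
wrist keyhole [(0.87, array([222.9, 205.9]), array([ 0.5342, -0.2289]))]
wrist control_box [(0.77, array([236.7, 215.3]), array([ 0.577 , -0.2376]))]
wrist key_tip [(0.86, array([277.4, 213.2]), array([ 0.5276, -0.166 ]))]
wrist key_collar [(0.91, array([276.3, 239.7]), array([ 0.5292, -0.167 ])), (0.43, array([547.2,  52. ]), array([0.4503, 0.0089]))]
side keyhole [(0.95, array([274.9, 149.2]), array([ 0.5432, -0.2397])), (0.45, array([289.2, 328.3]), array([0.4202, 0.3246]))]
side control_box [(0.71, array([262.4, 175.7]), array([ 0.5798, -0.2441])), (0.71, array([159.6, 251.3]), array([0.756 , 0.0952]))]
side key_tip []
side key_collar [(0.7, array([272.1, 117.9]), array([ 0.5373, -0.167 ]))]
scene keyhole [(0.91, array([185.5, 161.9]), array([ 0.5304, -0.2241]))]
scene control_box [(0.76, array([176.2, 196.8]), array([ 0.5733, -0.2321]))]
scene key_tip [(0.52, array([197.1, 145.2]), array([ 0.5304, -0.1664])), (0.49, array([175.6, 198.1]), array([ 0.6674, -0.0791]))]
scene key_collar [(0.86, array([194.6, 130.9]), array([ 0.5366, -0.1584]))]
```

View pics/wrist5.png

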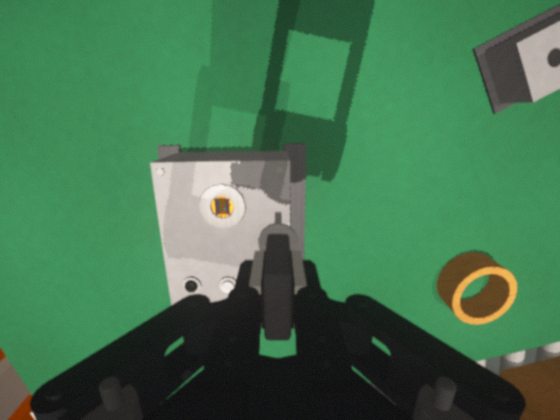

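The picture shows the keyhole at (222,206) on the box top, and the held key with its tip at (278,217). I'm enlarging that part to get the slot angle and the centre.

```bash
python3 - <<'E'
import cv2
im=cv2.imread("pics/wrist5.png")[145:295,145:320]
cv2.imwrite("pics/c5.png",cv2.resize(im,None,fx=4,fy=4,interpolation=2))
E
```

```text
(no output)
```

View pics/c5.png

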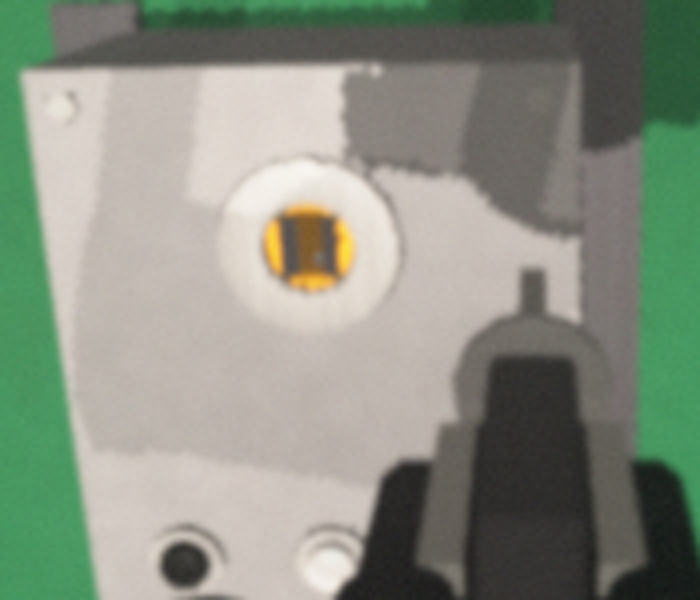

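The crop shows the rim centred at (308,246), the brass opening at (309,247) with its slot near-vertical, and the blade tip at (533,270) with the collar centred at col 534.

```bash
python3 - <<'E'
from h import *
np.set_printoptions(precision=4,suppress=True)
d=get_image("wrist");s=bot.read_state()
q=lambda x,y,z:atz(d,(145+x/4,145+y/4),z)
C=[q(*p,.09) for p in [(22,72),(578,65),(97,590),(580,235)]]
ang=lambda v:np.degrees(np.arctan2(v[1],v[0]))
print("edges",ang(C[1]-C[0])-90,ang(C[2]-C[0]),ang(C[3]-C[1]),np.linalg.norm(C[1]-C[0]))
print("lamps",ang(q(185,565,.094)-q(331,560,.094)))
for a,b in[((283,215),(285,285)),((335,215),(333,285))]: print("slot",ang(q(*b,.085)-q(*a,.085)))
h=q(308.5,246,.094);print("hole",h)
m=(C[0]+C[1])/2;a=np.radians(ang(C[1]-C[0])-90);print("hole from edge mid",m+.05*np.array([np.cos(a),np.sin(a),0]))
tz=s["tcp_pos"][2]
t=q(533,275,tz-.0785);print("tip",t, "tcp",s["tcp_pos"])
for p in (.0785,.0305,.0265): print(proj(d,s["tcp_pos"]-[0,0,p])*4-580)
E
```

```text
edges -12.136058692545262 -12.159140301714057 -11.244738901459383 0.14924614203835776
lamps -99.85673845809895
slot -14.793597072795848
slot -17.156054199016804
hole [ 0.5345 -0.23    0.094 ]
hole from edge mid [ 0.5359 -0.2308  0.09  ]
tip [ 0.5282 -0.1655  0.1778] tcp [ 0.5312 -0.1669  0.2563]
[529.1612 290.3301]
[528.9367 389.7926]
[528.913  400.2858]
```

Request:
{"op": "drive_tool", "data": {
  "motion": [
    [[-0.006,-0.021,0],0],
    [[-0.006,-0.02,0],0],
    [[-0.006,-0.02,0],0],
    [[0,0,0.02],0],
    [[0,0,0.02],0],
    [[0,0,0.02],0],
    [[0,0,0.008],0],
    [[0,0,0],0],
    [[0,0,0],0]
  ]
}}

```text
time_s: 11.1
tcp_pos: [0.5358, -0.2305, 0.1893]
ee_rot: [-180.0, 0.1, 167.4]
contact_force: [-0.0, -0.5, -0.9]
finger_gap: 0.0109
finger_force: 78.9
```

```bash
python3 - <<'E'
from h import *
np.set_printoptions(precision=4,suppress=True)
s=bot.read_state();print(s["time_s"],s["tcp_pos"],s["ee_rot"],s["contact_force"],s["torque"])
tiles=[]
for c in ["wrist","side","scene"]:
    d=get_image(c)
    for n,z in [("keyhole",.094),("key_tip",s["tcp_pos"][2]-.0785),("key_collar",s["tcp_pos"][2]-.0305)]:
        print(c,n,[(round(r["score"],2),np.round(r["location"],1),atz(d,r["location"],z)[:2]) for r in spotter.pinpoint(n,c)[:1]])
    p=proj(d,(.535,-.2303,.094));q=proj(d,s["tcp_pos"]-[0,0,.0785]);x,y=map(int,p);print(c,x,y,p,q)
    w,h=(50,50) if c=="wrist" else (30,50)
    f=5
    tiles.append(cv2.resize(d["img"][y-h:y+h,x-w:x+w],None,fx=f,fy=f,interpolation=2));print("off",x-w,y-h)
    cv2.imwrite(f"pics/{c}6.png",d["img"])
tiles[0]=tiles[0][:,:]
im=np.hstack(tiles);im=cv2.resize(im,None,fx=.7,fy=.7);print(im.shape);cv2.imwrite("pics/t6.png",im)
E
```

```text
11.1 [ 0.5358 -0.2305  0.1893] [-179.9761    0.0767  167.3574] [-0.0343 -0.4508 -0.8592] [0.0351 0.0533 0.0317]
wrist keyhole [(0.72, array([277.2, 209.1]), array([ 0.5342, -0.2303]))]
wrist key_tip [(0.67, array([279.7, 211.5]), array([ 0.5312, -0.2276]))]
wrist key_collar [(0.63, array([271.5, 242. ]), array([ 0.5347, -0.2341]))]
wrist 277 210 [277.4393 210.0023] [277.3348 217.457 ]
off 227 160
side keyhole [(0.94, array([277.2, 152.1]), array([ 0.5347, -0.2265]))]
side key_tip [(0.57, array([274. , 151.9]), array([ 0.5386, -0.1997]))]
side key_collar [(0.61, array([276.5, 129.5]), array([ 0.5376, -0.2317]))]
side 277 151 [277.3106 151.3334] [277.0624 145.8319]
off 247 101
scene keyhole [(0.95, array([182.7, 160.9]), array([ 0.5324, -0.2321]))]
scene key_tip [(0.56, array([181.8, 159.9]), array([ 0.5421, -0.2203]))]
scene key_collar [(0.83, array([181.6, 144. ]), array([ 0.5368, -0.2159]))]
scene 182 161 [182.3667 161.7721] [180.9937 156.6908]
off 152 111
(350, 770, 3)
```

View pics/t6.png

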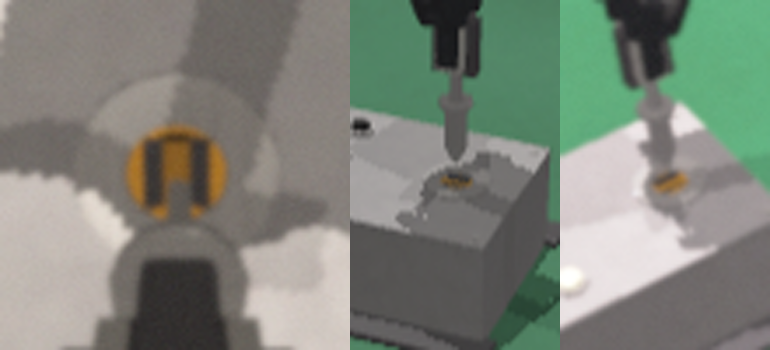

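The tiles show the blade tip over the slot in all three views. In the wrist view the tip is at col 180 and the slot centre at 177, so it is about 0.7 mm to the right; I'm correcting that and lowering.

Request:
{"op": "drive_tool", "data": {
  "motion": [
    [[0,-0.0006,0.004],0],
    [[0,0,0.004],0],
    [[0,0,0.004],0],
    [[0,0,0.004],0],
    [[0,0,0.004],0],
    [[0,0,0.004],0],
    [[0,0,0.004],0],
    [[0,0,0],0]
  ]
}}

```text
time_s: 12.5
tcp_pos: [0.5349, -0.2307, 0.1594]
ee_rot: [180.0, -0.1, 167.3]
contact_force: [-0.1, 0.1, -1.6]
finger_gap: 0.0109
finger_force: 78.9
```

Request:
{"op": "drive_tool", "data": {
  "motion": [
    [[0,0,0.003],0],
    [[0,0,0.003],0],
    [[0,0,0.003],0],
    [[0,0,0.003],0],
    [[0,0,0],0]
  ]
}}

```text
time_s: 13.0
tcp_pos: [0.5349, -0.2308, 0.1476]
ee_rot: [180.0, -0.1, 167.3]
contact_force: [-0.6, 0.3, -1.1]
finger_gap: 0.0111
finger_force: 78.9
```

Request:
{"op": "drive_tool", "data": {
  "motion": [
    [[0,0,0.003],0],
    [[0,0,0.003],0],
    [[0,0,0.003],0],
    [[0,0,0.003],0],
    [[0,0,0],0]
  ]
}}

```text
time_s: 13.5
tcp_pos: [0.5352, -0.231, 0.1364]
ee_rot: [-180.0, 0.0, 167.3]
contact_force: [-1.7, -0.1, 1.7]
finger_gap: 0.0107
finger_force: 79.3
```

Request:
{"op": "drive_tool", "data": {
  "motion": [
    [[0,0,0.002],0],
    [[0,0,0.002],0],
    [[0,0,0.002],0],
    [[0,0,0],0],
    [[0,0,0],0]
  ]
}}

```text
time_s: 14.0
tcp_pos: [0.536, -0.2314, 0.1312]
ee_rot: [-180.0, 0.2, 167.3]
contact_force: [-0.1, -0.1, 3.5]
finger_gap: 0.0112
finger_force: 79.5
```

Request:
{"op": "drive_tool", "data": {
  "motion": [
    [[0.001,0,0.0015],0],
    [[-0.002,0,0.0015],0],
    [[0.002,0,0.0015],0],
    [[-0.002,0,0.0015],0],
    [[0.001,0,0],0],
    [[0,0,0],0]
  ]
}}

```text
time_s: 14.6
tcp_pos: [0.5362, -0.2314, 0.1258]
ee_rot: [-180.0, 0.2, 167.4]
contact_force: [-0.8, 0.6, 7.3]
finger_gap: 0.0114
finger_force: 80.4
```

```bash
python3 - <<'E'
from h import *
np.set_printoptions(precision=4,suppress=True)
s=bot.read_state();print(s["time_s"],s["tcp_pos"],s["ee_rot"],s["contact_force"],s["torque"])
for c in ["side","scene"]:
    d=get_image(c)
    print(c,[(round(r["score"],2),r["location"]) for r in spotter.pinpoint("key_collar",c)[:1]], proj(d,(.535,-.2303,.094)))
E
```

```text
14.6 [ 0.5362 -0.2314  0.1258] [-179.9554    0.1932  167.3528] [-0.8011  0.5503  7.3363] [-0.021   0.0497  0.0166]
side [(0.59, [277.2, 150.8])] [277.3106 151.3334]
scene [(0.46, [185.9, 166.5])] [182.3667 161.7721]
```

Request:
{"op": "drive_tool", "data": {
  "motion": [
    [[0.001,0,0.0015],0],
    [[-0.002,0,0.0015],0],
    [[0.001,0,0.0015],0],
    [[0,0,0],0],
    [[0,0,0],0]
  ]
}}

```text
time_s: 15.3
tcp_pos: [0.5363, -0.2315, 0.1255]
ee_rot: [-179.9, 0.3, 167.4]
contact_force: [-6.0, 2.3, 21.7]
finger_gap: 0.0115
finger_force: 82.3
```

```bash
python3 - <<'E'
from h import *
t=[]
for c in ["side","scene","wrist"]:
    d=get_image(c);x,y=map(int,proj(d,(.535,-.2303,.1)));w=22 if c!="wrist" else 45;y=min(y,370)
    t.append(cv2.resize(d["img"][y-w:y+w,x-w:x+w],(260,260),interpolation=2))
cv2.imwrite("pics/t7.png",np.hstack(t))
E
```

```text
(no output)
```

View pics/t7.png

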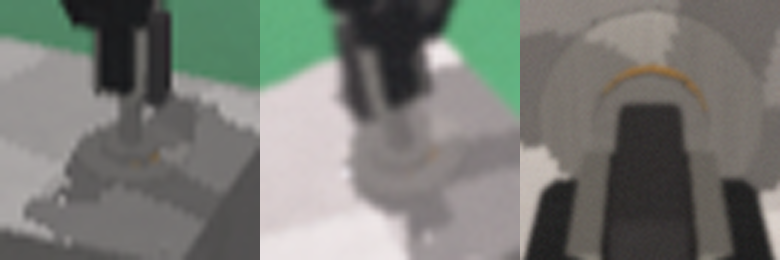

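The tiles show the collar down near the rim, but a thin brass crescent is still visible beside it in the wrist view. I'm checking numerically whether the collar really sits on the rim.

```bash
python3 - <<'E'
from h import *
np.set_printoptions(precision=1,suppress=True,linewidth=150)
d=get_image("wrist");s=bot.read_state();print(s["tcp_pos"],s["contact_force"])
a=np.radians(s["ee_rot"][2]);tx=np.array([np.cos(a),np.sin(a),0])
H=np.array([.5348,-.2303,0])
pr=lambda r,z,o=0:proj(d,H+tx*(r-o)+[0,0,z])
for n,p in [("rim out top",pr(.026,.094)),("rim in top",pr(.0125,.094)),("brass edge",pr(.0125,.09)),("ctr",pr(0,.094))]:print(n,p)
for o in(0,.0015):
  for h in (0,3,7): print("off",o,"h",h,"collar low/top edge",pr(.013,.094+h/1e3,o),pr(.013,.098+h/1e3,o))
x=int(round(pr(.0125,.094)[0]))
for r in range(int(pr(.026,.094)[1])-8,int(pr(0,.094)[1])+2): print(r,d["img"][r,x-1:x+2].mean(0))
E
```

```text
[ 0.5 -0.2  0.1] [-6.3  2.8 21.6]
rim out top [278.6 200.8]
rim in top [278.6 221.1]
brass edge [278.6 219. ]
ctr [278.5 239.1]
off 0 h 0 collar low/top edge [278.6 220.4] [278.6 222.6]
off 0 h 3 collar low/top edge [278.6 222.1] [278.6 224.4]
off 0 h 7 collar low/top edge [278.6 224.4] [278.6 226.8]
off 0.0015 h 0 collar low/top edge [278.6 222.6] [278.6 224.9]
off 0.0015 h 3 collar low/top edge [278.6 224.3] [278.6 226.7]
off 0.0015 h 7 collar low/top edge [278.6 226.7] [278.6 229.1]
192 [126.3 132.  139. ]
193 [126.  131.  138.3]
194 [130.  135.7 140.7]
195 [125.7 131.  137.3]
196 [127.3 133.7 139.3]
197 [128.  132.7 139.3]
198 [126.7 132.3 138. ]
199 [123.3 129.  135. ]
200 [119.3 124.3 131. ]
201 [125.  131.7 137.3]
202 [138.3 146.7 154.3]
203 [147.3 154.7 161.3]
204 [147.7 155.3 162.3]
205 [143.3 151.3 159. ]
206 [146.  152.  160.3]
207 [143.3 151.  159.7]
208 [142.7 151.  159.3]
209 [142.  149.7 156.3]
210 [142.  150.  157.3]
211 [141.3 147.3 155.7]
212 [140.7 149.7 155.7]
213 [139.3 147.3 154.3]
214 [139.7 147.  155. ]
215 [137.  145.  152.7]
216 [139. 146. 153.]
217 [138.  145.7 153. ]
218 [134.  142.3 150.3]
219 [122.  133.7 144.7]
220 [ 96.7 122.3 145. ]
221 [ 71.  113.7 148.7]
222 [ 68.7 105.  137. ]
223 [ 83.  100.3 118. ]
224 [ 96.7 104.7 111. ]
225 [105.7 112.3 117.7]
226 [107.3 113.3 119.7]
227 [108.3 114.  119.3]
228 [105.  110.7 116.7]
229 [104. 110. 116.]
230 [107.7 112.  119.7]
231 [104.3 109.3 115. ]
232 [ 99.7 103.7 109.7]
233 [83.7 86.  92. ]
234 [63.3 63.7 68.3]
235 [48.7 51.7 54. ]
236 [46.7 46.3 49.3]
237 [44.  44.7 47.3]
238 [45.7 47.  49. ]
239 [45.  45.  46.7]
240 [44.  46.  48.7]
```

Request:
{"op": "drive_tool", "data": {
  "motion": [
    [[0.0015,0,0.001],0],
    [[0.0015,0,0.001],0],
    [[-0.002,0,0],0],
    [[0.002,0,0],0],
    [[-0.0015,0,0],0],
    [[0,0,0],0]
  ]
}}

```text
time_s: 16.1
tcp_pos: [0.5361, -0.2314, 0.1253]
ee_rot: [-179.9, 0.5, 167.4]
contact_force: [-5.3, 3.4, 24.3]
finger_gap: 0.011
finger_force: 82.6
```

```bash
python3 - <<'E'
from h import *
np.set_printoptions(precision=4,suppress=True)
d=get_image("wrist");s=bot.read_state();print(s["tcp_pos"],s["contact_force"],s["torque"],s["joints"])
for r in range(217,230): print(r,d["img"][r,278:281].mean(0).round())
E
```

```text
[ 0.5361 -0.2314  0.1252] [-5.985   3.6407 25.6708] [0.5942 0.8754 0.0499] [ -28.9314   11.3829   83.4832    0.0419   84.5883 -106.3054]
217 [138. 145. 152.]
218 [136. 144. 152.]
219 [125. 134. 145.]
220 [105. 124. 143.]
221 [ 80. 115. 143.]
222 [ 71. 107. 135.]
223 [ 80.  99. 116.]
224 [ 96. 105. 111.]
225 [104. 112. 116.]
226 [109. 115. 120.]
227 [108. 114. 119.]
228 [106. 113. 118.]
229 [104. 111. 116.]
```

No further descent while rocking at 25 N. The collar stands where it did in the hand's view, so there was no slip, and the TCP height matches home (0.1255). I'm easing the push and starting the turn.

Request:
{"op": "drive_tool", "data": {
  "motion": [
    [[0.001,0,-0.002],0],
    [[0,0,0],0],
    [[0,0,0],0.1],
    [[0,0,0],0.1],
    [[0,0,0],0.1],
    [[0,0,0],0.1],
    [[0,0,0],0]
  ]
}}

```text
time_s: 16.85
tcp_pos: [0.5356, -0.2315, 0.1254]
ee_rot: [179.9, 0.6, 144.4]
contact_force: [-1.8, 0.9, 17.5]
finger_gap: 0.0113
finger_force: 81.6
```

```bash
python3 - <<'E'
from h import *
np.set_printoptions(precision=4,suppress=True)
s=bot.read_state();print(s["tcp_pos"],s["ee_rot"],s["contact_force"],s["torque"],s["joints"])
E
```

```text
[ 0.5356 -0.2315  0.1254] [179.8888   0.5729 144.3513] [-1.7807  0.888  17.5432] [ 0.1966  0.1104 -0.0489] [-28.9655  11.3004  83.5653   0.044   84.5525 -83.3213]
```

Request:
{"op": "drive_tool", "data": {
  "motion": [
    [[0,0,0],0.1],
    [[0,0,0],0.1],
    [[0,0,0],0.1],
    [[0,0,0],0.1],
    [[0,0,0],0.1],
    [[0,0,0],0.1],
    [[0,0,0],0.1],
    [[0,0,0],0.1],
    [[0,0,0],0.1],
    [[0,0,0],0]
  ]
}}

```text
time_s: 17.85
tcp_pos: [0.5347, -0.2319, 0.1254]
ee_rot: [179.6, 0.3, 92.8]
contact_force: [-2.7, 0.2, 18.2]
finger_gap: 0.011
finger_force: 81.8
```

```bash
python3 - <<'E'
from h import *
np.set_printoptions(precision=4,suppress=True)
s=bot.read_state();print(s["tcp_pos"],s["ee_rot"],s["contact_force"],s["torque"],s["joints"])
E
```

```text
[ 0.5347 -0.2319  0.1254] [179.6195   0.3167  92.7783] [-2.7391  0.1731 18.1647] [-0.0482  0.6904 -0.0058] [-28.9854  11.2885  83.5816  -0.0693  84.6396 -31.7586]
```

Request:
{"op": "drive_tool", "data": {
  "motion": [
    [[0,0,0],0.1],
    [[0,0,0],0.1],
    [[0,0,0],0.1],
    [[0,0,0],0.06],
    [[0,0,0],0.06],
    [[0,0,0],0],
    [[0,0,0],0]
  ]
}}

```text
time_s: 18.55
tcp_pos: [0.5341, -0.2318, 0.1254]
ee_rot: [179.6, 0.1, 68.8]
contact_force: [-4.0, 1.8, 19.7]
finger_gap: 0.0112
finger_force: 82.0
```

```bash
python3 - <<'E'
from h import *
np.set_printoptions(precision=4,suppress=True)
s=bot.read_state();print(s["tcp_pos"],s["ee_rot"],s["contact_force"],s["torque"],s["joints"])
E
```

```text
[ 0.5341 -0.2318  0.1254] [179.6131   0.1451  68.8227] [-4.0388  1.8481 19.6654] [0.0099 1.03   0.1679] [-28.9897  11.2757  83.5954  -0.0916  84.7258  -7.8048]
```

Request:
{"op": "drive_tool", "data": {
  "motion": [
    [[0,0,0],0.05],
    [[0,0,0],0.05],
    [[0,0,0],0],
    [[0,0,0],0]
  ]
}}

```text
time_s: 18.95
tcp_pos: [0.5341, -0.2318, 0.1254]
ee_rot: [179.6, 0.1, 63.2]
contact_force: [-4.7, 1.0, 19.0]
finger_gap: 0.0111
finger_force: 82.7
```

```bash
python3 - <<'E'
from h import *
np.set_printoptions(precision=4,suppress=True)
s=bot.read_state();print(s["tcp_pos"],s["ee_rot"],s["contact_force"],s["torque"],s["joints"])
E
```

```text
[ 0.5341 -0.2318  0.1254] [179.6      0.1456  63.2456] [-4.6858  0.9516 18.9505] [-0.2206  1.1234  1.0369] [-28.9661  11.2772  83.5952  -0.1306  84.7223  -2.2006]
```

```bash
python3 - <<'E'
from plant import bot
s=bot.read_state();print(s["time_s"],s["tcp_pos"],s["torque"],s["finger_gap"]);print(bot.finish_job())
E
```

```text
18.95 [ 0.53409956 -0.23179302  0.12535258] [-0.2205903   1.12335634  1.0368543 ] 0.011062961494140757
the job is handed in; nothing more can be done
None
```

I pulled the key from the grey holder, pushed it home in the keyhole and turned it clockwise to its stop, then handed the job in at about 19 s with the key still gripped and held there; "home" is judged from tool height, a firm stop at 25 N while rocking and no slip in the grip, and the stop from the turning torque jumping to about 1 N m, not from a direct reading of the switch.

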